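# Lay the wipes carton down in its bench cradle

### The arm

A 6-joint arm with a two-finger parallel gripper is mounted at the origin on the work surface. World frame = base frame: x ahead of the robot, y to its left, z up, the work surface at z = 0. Lengths are in m, angles in rad, forces in N, time in s.
With the tool pointing down it reaches from about 0.35 to 0.775 m from the base axis. Payload 7.3 kg.
Tool frame: the origin (TCP) lies at the centre of the arm's flange, where the gripper is bolted on; the fingertips stand 178 mm ahead of it and the grasp point (between the pads) lies robot.pinch_z ahead of it (robot.pinch_z is the distance from the TCP to the grasp point, in m); x points along the fingers, z is the direction in which the jaws open and shut, and the axes are right-handed (so a half turn about x gives the same grasp; the last joint's range is limited). The gripper opens to 92 mm and grips with 3 to 60 N. Pads are 19 mm wide; open, the fingers measure 130 mm over their backs; the gripper's body (75 mm by 190 mm) begins 47 mm behind the grasp point.
Start: joints at [0.986, 0.342, 1.524, -0, 1.275, -0.146], TCP at [0.223, 0.475, 0.405] pointing down, gripper open.
Joint ranges: [-2.53, 2.53], [-0.77, 2.02], [0.04, 2.7], [-1, 4.14], [0.28, 2.66], [-3.11, 3.11]. Speed limits (rad/s): [2.57, 2.57, 3.14, 3.14, 3.14, 3.14].

### API

Orientations are given as [roll, pitch, yaw] about the fixed x, y, z axes, in that order (R = Rz(yaw) Ry(pitch) Rx(roll)).
In Python, from cell import robot gives the robot as it stands.
- The arm moves only by the shell command python3 -m jog 'ROWS' [FORCE]. ROWS is JSON, a list of rows, each an object of numbers: "fingers": the closure, from 0 (fully open) to 1 (shut); "x", "y", "z": the shift along the tool's x, y, z in cm; "spin": the turn about the tool's x in degrees. A call has 1 to 5 rows; each row is the pose to reach, as a shift and turn from the pose commanded when the call began, along the tool's axes at that moment; what a row does not reach only later rows make up. A row lasts 1/8 s, in which the tool goes at most 62.5 mm and 10.7 degrees, less where a joint would pass 70% of its speed; a pose out of reach is approached as far as the arm can. A call with a gripper value outside its range is refused whole. The fingers move at their own pace and stop on an object; FORCE is the grip in N (left out, the last holds). Time passes only in rows, so rows that repeat a pose let the fingers close. It gives the time, the measured TCP pose, the force and the opening at its end, in the units of the state.
- robot.observe(): the state, without advancing time (a new reading comes with each control period).
- robot.read_camera(name): name is "scene" or "top" or "wrist"; returns a dict with "color" (384x512x3 uint8, red, green, blue), "mtx" (3x3 intrinsics, pixels), "k1" (the pictures are not rectified: a ray, as slopes to the right and down, at radius r is drawn at 1 + k1 r^2 times it, then the intrinsics apply), "view" (4x4, takes a point from world to camera coordinates); the wrist camera has in their place "T_tool_cam" (4x4, takes a point from camera to tool coordinates, whose origin is the TCP and whose axes are the tool frame's). Camera axes: x right, y down, z forward; pixel columns grow to the right and rows downward; lengths in m; the calibration is good to about 2 mm. A picture is of the moment at which its call begins: read the wrist's pose just before it. There is no depth.
- robot.hand_in(): hands the job in, once; it reports no verdict.
Trained networks look in a picture, given as the dict that the camera call returned (one of the last four; its "shot" number tells which), for a name from the list of things; names that differ only in an ending like _2 or _b are one class to them, and where a whole thing is asked for, a point or a joint stands for the part that bears it (a point fixed in the world has none). Each returns a list of dicts, best first, with "conf" (0 to 1); they miss things now and then, are a little off and sometimes report something else, mostly with a low value. They report only what shows in the picture. A call takes as long as a camera call. They do not tell look-alikes from the thing itself.
- robot.look_for(target, picture): "xy" ([column, row] in pixels, amid what is visible of it).
The state is a dict: "time": time; "qpos": joint angles; "qvel": joint speeds; "joint_efforts": joint torques, N m; "tool_pos": TCP position; "tool_rot": TCP orientation; "contact_force": force on the tool from outside, world axes, zero at the start; "torque": the same for the moment, N m; "opening": finger opening in m.
Only numpy, scipy, OpenCV 4.12 (cv2) and the standard library are available. Lean on these libraries where they do the work, as an engineer would, in place of code of your own. Each camera call takes 0.05 s, during which the arm holds its last target. There are 200 camera calls.

### The job

The tall carton of wipes stands on end in the metal cradle. Tip it over by pushing it high up, without picking it up, so that it lies along the cradle with its dispensing slot on top and its upper end towards the sprung buffer; then slide it along until it presses the buffer's pad roughly halfway in, never all the way, ease off and leave it resting against the pad. Do not disturb the bottles and the jar.

Things in the scene. Friction and masses are not known exactly. Their poses are not given: they have to be found in the camera images.
- cradle: Fixed aluminium channel on the bench, 510 mm long: flat floor 6 mm thick, two side walls 110 mm apart inside, 8 mm thick, their tops 30 mm above the bench. Origin at bench level on its centre line; x runs along the channel towards the buffer, z up. It reaches from x = -220 mm (open end) to +290 mm (buffer end).
- buffer: Grey block, 40 mm along the channel, 70 wide, 66 high, fixed on the cradle floor near its +x end, axes as the cradle's, origin at the centre of its underside. A steel rod stands out of it towards -x with an upright black rubber pad on its end (60 mm wide, 52 high, centre 32 mm above the cradle floor).
- buffer_face (a point): Fixed point in the middle of the block's face that looks to -x, 32 mm above the cradle floor. The rod is clamped at an unmeasured setting: the free pad's front is 70 to 120 mm from here, towards -x. The pad is sprung and slides straight back 20 mm until it bottoms, 0.65 N per mm (6.5 N halfway, 13 N bottomed); a damper makes it return slowly, in about 0.1 s.
- carton: Closed rigid cardboard carton, 70 mm (own x) by 90 (own y) by 220 (own z), 0.3 to 0.6 kg, evenly filled, standing on the cradle floor, own x roughly along the channel to the buffer; origin at the centre of its underside. Its -x face has the pale strip with the slot, so it must fall to +x; lying, its own x points down. Its sliding friction on the cradle is unmeasured, about 1.5 to 4.5 N.
- toe (a point): Middle of the carton's lower edge on its +x side (carton frame 35, 0, 0 mm), the edge it tips about; it stays on the cradle floor all along.
- amber_bottle: Bystander: amber bottle, 68 mm across, 150 mm high, origin at the centre of its underside.
- white_bottle: Bystander: white bottle, 62 mm across, 130 mm high, origin at the centre of its underside.
- jar: Bystander: squat white jar, 72 mm across, 85 mm high, origin at the centre of its underside.
There are look-alikes about, which are no part of the job. Leave any blue or purple look-alike of the carton alone.

How it is judged:
On the way, in this order (a step that is already met when the one before it is completed fails the run):
1. the carton lies in the cradle with its slot on top and its upper end towards the buffer (angle between carton's own x axis and vertical above 3 rad and angle between the z axis of carton and the x axis of cradle, either way round below 0.12 rad and z of carton in the frame of cradle below 0.05 m and x of carton in the frame of buffer below -0.27 m), for 0.2 s.
2. the lying carton presses the buffer's pad in by 30 to 75 percent of its travel (3.9 to 9.75 N) (contact force between carton and buffer between 3.9 and 9.75 N and angle between carton's own x axis and vertical above 3 rad), for 0.25 s.
At the end, for the whole second after the job is handed in: The carton lies flat (within 8 degrees) along the cradle (within 7 degrees), on its floor, slot on top and upper end towards the buffer, at rest and still touching the pad with more than 0.2 N (all of step 1 and x of carton in the frame of buffer above -0.37 m and contact force between carton and buffer above 0.2 N and linear speed of carton below 0.01 m/s).
It fails at once if the pad is pushed almost or fully to the end of its travel (carton on buffer over 11.7 N) (contact force between carton and buffer above 11.7 N).
It fails at once if the robot pushes the buffer itself (contact force between any of the fingers, the arm and buffer above 1 N).
It fails at once if the carton is picked up (its tipping edge more than 35 mm above the bench) (height (world z) of toe above 0.035 m).
It fails at once if a bottle or the jar is moved more than 15 mm or tipped (distance of any of amber_bottle, white_bottle, jar from where it was at the start of the episode above 0.015 m or angle between any of amber_bottle, white_bottle, jar's own z axis and vertical above 0.3 rad).
It also fails if it takes over 58 s, if anything falls off the work surface, if the arm or the gripper's body presses on something with over 40 N, if the wrist force passes 120 N, or if a joint passes its speed limit or range.

## Working session

There is one attempt and no reset: what is moved stays moved. The work goes in short steps, Python scripts to look and compute and a shell command to move; the robot and the scene stay as the last step left them, time stands still between calls to the robot, and variables do not carry over. Pictures are saved under pics/ and viewed, on a budget of 10 in all, crops included, one or two more only if the job needs it, and the job is handed in when it is done.

```bash
ls; mkdir -p pics
python3 - <<'E'
from cell import robot
import cv2,numpy as np
print(robot.observe(), robot.pinch_z)
ims=[]
for n in ["scene","top"]:
    p=robot.read_camera(n); ims.append(p["color"][:,:,::-1])
    print(n,p["mtx"].tolist(),p["k1"],np.round(p["view"],4).tolist())
    for t in ["cradle","buffer","carton","amber_bottle","white_bottle","jar"]:
        print(t,[(np.round(d["xy"]).tolist(),round(d["conf"],2)) for d in robot.look_for(t,p)][:4])
    cv2.imwrite(f"pics/{n}0.png",cv2.resize(ims[-1],(800,600),interpolation=cv2.INTER_CUBIC)); cv2.imwrite(f"raw_{n}0.png",ims[-1])
E
```

```text
pics
{'time': 0.0, 'qpos': array([ 9.86036208e-01,  3.42716207e-01,  1.52502456e+00,  7.36929847e-08,
        1.27539123e+00, -1.46019784e-01]), 'qvel': array([-1.38809800e-05,  8.28784196e-04, -8.62584239e-04,  9.48043743e-04,
       -6.02514871e-04,  1.07482795e-03]), 'joint_efforts': array([-2.58349050e-03, -4.31266594e+01, -2.44199646e+01,  7.14870170e-02,
        5.63182938e-02, -1.96111473e-04]), 'tool_pos': array([0.22293213, 0.47516493, 0.4040455 ]), 'tool_rot': array([ 2.99552709,  1.56925698, -2.15560225]), 'contact_force': array([0.16659883, 0.05068378, 0.92944258]), 'torque': array([ 0.0297771 ,  0.01678418, -0.02081452]), 'opening': 0.09165860133236003} 0.1592
scene [[347.60034356382903, 0.0, 251.05606534902557], [0.0, 347.60034356382903, 190.13801530554102], [0.0, 0.0, 1.0]] -0.10004175147725455 [[-0.8012, 0.5982, -0.0172, 0.4347], [0.4611, 0.5989, -0.6548, -0.2127], [-0.3814, -0.5325, -0.7556, 1.0054], [0.0, 0.0, 0.0, 1.0]]
cradle [([140.0, 195.0], 0.74), ([276.0, 230.0], 0.63)]
buffer [([331.0, 263.0], 0.76)]
carton [([185.0, 124.0], 0.84), ([277.0, 91.0], 0.83), ([127.0, 113.0], 0.7)]
amber_bottle [([175.0, 225.0], 0.92)]
white_bottle [([209.0, 264.0], 0.8)]
jar [([141.0, 195.0], 0.63), ([176.0, 224.0], 0.35)]
top [[386.87412635718937, 0.0, 255.01277905717672], [0.0, 386.87412635718937, 190.94490888478398], [0.0, 0.0, 1.0]] -0.09085059342349928 [[-0.0244, -0.9993, -0.0274, 0.0154], [-0.9984, 0.0258, -0.0512, 0.5235], [0.0519, 0.0261, -0.9983, 0.9503], [0.0, 0.0, 0.0, 1.0]]
cradle [([235.0, 181.0], 0.59)]
buffer [([161.0, 186.0], 0.87), ([219.0, 114.0], 0.33)]
carton [([341.0, 277.0], 0.98), ([412.0, 121.0], 0.82), ([349.0, 157.0], 0.81)]
amber_bottle []
white_bottle [([217.0, 114.0], 0.86)]
jar [([316.0, 98.0], 0.75)]
```

View pics/top0.png

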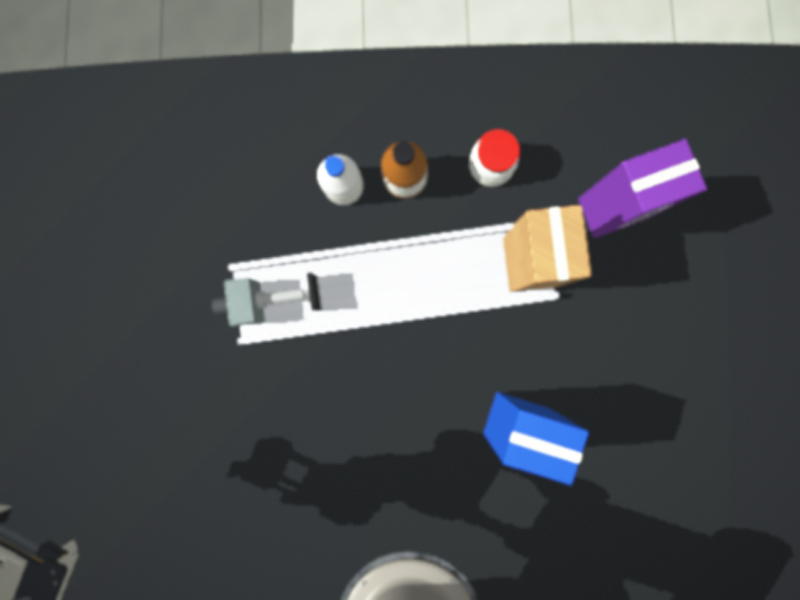

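View pics/scene0.png

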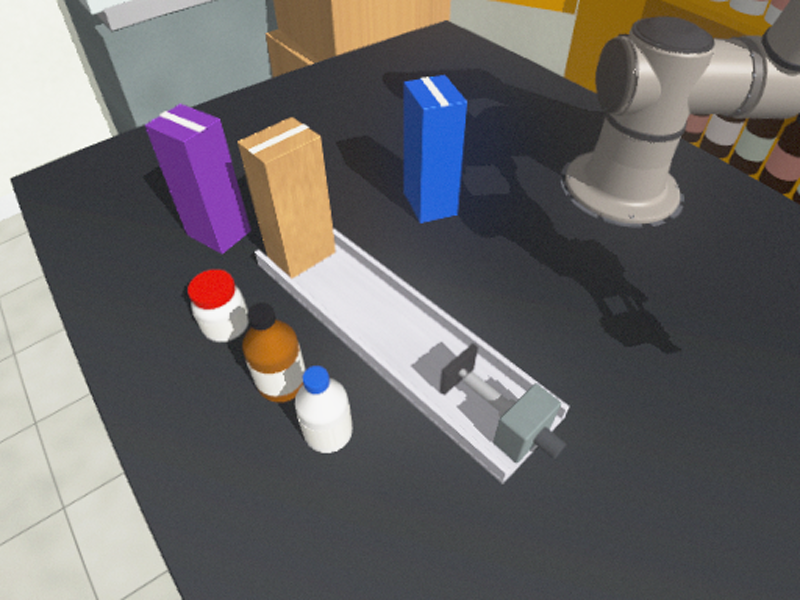

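The top view shows, at 800×600, the orange carton at (547,248) at the open end of the cradle, the pad at (313,291) and the buffer block at (240,300). The purple and blue cartons stand near it, and the bottles and jar are on the far side. I'll zoom in to get the corners.

Run:
```python
import cv2,numpy as np
t=cv2.imread("raw_top0.png"); s=cv2.imread("raw_scene0.png")
a=cv2.resize(t[120:230,310:400],None,fx=5,fy=5,interpolation=cv2.INTER_CUBIC)  # 450x550
b=cv2.resize(t[160:230,135:240],None,fx=3.3,fy=3.3,interpolation=cv2.INTER_CUBIC) 
c=cv2.resize(s[70:180,145:230],None,fx=3,fy=3,interpolation=cv2.INTER_CUBIC)
im=np.zeros((570,800,3),np.uint8)
im[:550,:450]=a; im[:b.shape[0],453:453+b.shape[1]]=b[:,:347]; im[233:233+c.shape[0],453:453+c.shape[1]]=c
cv2.imwrite("pics/zoom.png",im)
```

```text
(no output)
```

View pics/zoom.png

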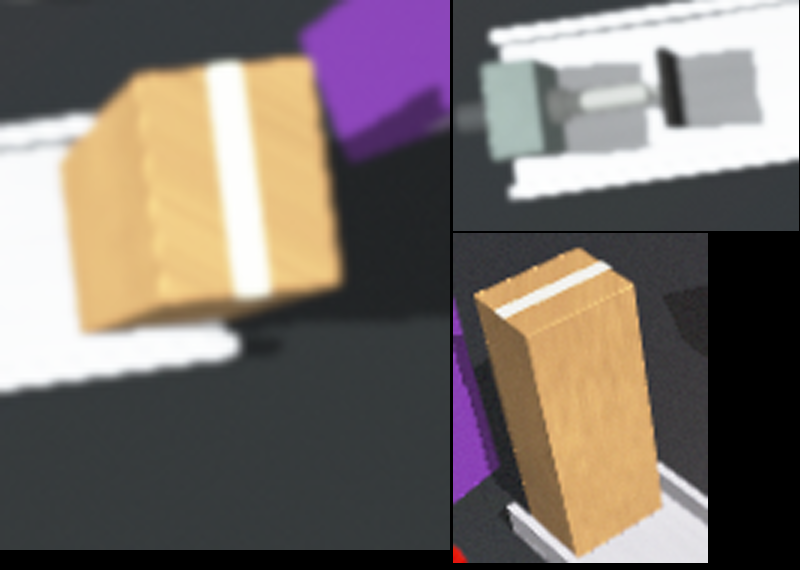

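The zoom shows the carton's top-face corners at (135,75), (312,58), (343,285) and (160,305). Its toe edge runs from (63,160) to (83,332). The cradle ends and the pad are also clear, with the pad front near (686,95). Next I'll fit the poses.

```bash
cat > geo.py <<'E'
import numpy as np
from scipy.optimize import least_squares
CAM={"scene":(np.array([[347.6,0,251.056],[0,347.6,190.138],[0,0,1]]),-0.10004,np.array([[-0.8012,0.5982,-0.0172,0.4347],[0.4611,0.5989,-0.6548,-0.2127],[-0.3814,-0.5325,-0.7556,1.0054]])),
"top":(np.array([[386.874,0,255.0128],[0,386.874,190.945],[0,0,1]]),-0.09085,np.array([[-0.0244,-0.9993,-0.0274,0.0154],[-0.9984,0.0258,-0.0512,0.5235],[0.0519,0.0261,-0.9983,0.9503]]))}
def proj(cam,P):
    K,k,V=CAM[cam]; c=np.atleast_2d(P)@V[:,:3].T+V[:,3]; s=c[:,:2]/c[:,2:]
    s=s*(1+k*(s**2).sum(1,keepdims=True)); return s@K[:2,:2].T+K[:2,2]
def place(p,L):
    c,s=np.cos(p[2]),np.sin(p[2]); L=np.atleast_2d(L)
    return np.c_[p[0]+c*L[:,0]-s*L[:,1],p[1]+s*L[:,0]+c*L[:,1],L[:,2]]
def fit(obs,p0,free=lambda p,L:place(p,L)):
    f=lambda p:np.concatenate([(proj(cam,place(p,L))[0]-px) for cam,L,px in obs])
    r=least_squares(f,p0,loss="soft_l1"); return r.x,r.fun.reshape(-1,2)
E
cat > m.py <<'E'
from geo import *
A=lambda x,y:np.array([310+(x+.5)/5-.5,120+(y+.5)/5-.5])
B=lambda x,y:np.array([135+(x-452.5)/3.3-.5,160+(y+.5)/3.3-.5])
C=lambda x,y:np.array([145+(x-452.5)/3-.5,70+(y-232.5)/3-.5])
S=lambda x,y:np.array([(x+.5)/1.5625-.5,(y+.5)/1.5625-.5])
cr,r=fit([("top",(.29,-.063,.03),B(490,33)),("top",(.29,.063,.03),B(509,198)),("top",(-.22,.063,.03),A(240,356)),("scene",(.29,.063,.03),S(568,405)),("scene",(-.22,-.063,.03),C(510,505))],[.5,.1,1.6])
print("cradle",cr.round(4),np.degrees(cr[2]));print(r.round(1).tolist())
z0=.006
obs=[("top",(.035,-.045,.22+z0),A(135,75)),("top",(-.035,-.045,.22+z0),A(312,58)),("top",(-.035,.045,.22+z0),A(343,285)),("top",(.035,.045,.22+z0),A(160,305)),("top",(.035,-.045,z0),A(63,160)),
("scene",(.035,-.045,.22+z0),C(525,335)),("scene",(.035,.045,.22+z0),C(635,288)),("scene",(-.035,-.045,.22+z0),C(477,296)),("scene",(-.035,.045,.22+z0),C(580,248)),("scene",(.035,-.045,z0),C(577,555)),("scene",(.035,.045,z0),C(660,505))]
ca,r=fit(obs,[.55,-.1,1.6]); print("carton",ca.round(4),np.degrees(ca[2]));print(r.round(1).tolist())
def ray(cam,px,z):
    return least_squares(lambda q:(proj(cam,[q[0],q[1],z])[0]-px),[.5,.1]).x
def loc(q):
    d=np.array(q)[:2]-cr[:2];c,s=np.cos(cr[2]),np.sin(cr[2]);return np.array([c*d[0]+s*d[1],-s*d[0]+c*d[1]]).round(4)
print("carton in cradle",loc(ca),"toe",loc(place(ca,(.035,0,0))[0]))
for n,p,z in [("block",B(480,67),.072),("block",B(491,160),.072),("block",B(532,62),.072),("block",B(545,153),.072),("padfront bot",B(688,126),.012),("pad top",B(676,51),.064),("padtop",B(658,48),.064)]: print(n,loc(ray("top",p,z)))
for n,p,h in [("white",(217,114),.1),("jar",(316,98),.085),("amber",S(404,152),.15)]: print(n,ray("top",np.array(p),h).round(3))
for n,p in [("purple",S(643,188)),("blue",S(545,447))]: print(n,ray("top",p,.22).round(3))
for n,x in [("carton -x face",-.035),("toe",.035)]: print(n,place(ca,(x,0,0))[0].round(4))
E
python3 m.py
```

```text
cradle [ 0.5543 -0.0223  1.6843] 96.50236053308343
[[-0.1, -0.4], [0.3, -0.2], [-0.5, 0.0], [0.8, -0.3], [-0.6, -0.8]]
carton [ 0.5768 -0.2041  1.6436] 94.17392270625004
[[0.1, -0.1], [-0.0, -0.1], [-0.8, 0.0], [0.3, -0.5], [-1.4, 0.0], [0.2, -0.8], [-0.0, -2.2], [-1.1, -1.8], [-0.1, -1.4], [-0.2, 0.7], [1.3, 0.3]]
carton in cradle [-0.1832 -0.0017] toe [-0.1482 -0.0031]
block [ 0.2877 -0.0323]
block [0.288  0.0354]
block [ 0.2494 -0.0304]
block [0.2482 0.0358]
padfront bot [0.1523 0.0276]
pad top [ 0.1461 -0.0244]
padtop [ 0.1588 -0.0284]
white [0.699 0.083]
jar [ 0.734 -0.148]
amber [ 0.721 -0.014]
purple [ 0.646 -0.318]
blue [ 0.324 -0.18 ]
carton -x face [ 0.5793 -0.239   0.    ]
toe [ 0.5742 -0.1692  0.    ]
```

```bash
cat > h.py <<'E'
from cell import robot
import numpy as np
from scipy.spatial.transform import Rotation as Ro
CR=np.array([.5543,-.0223]); TH=1.6843
U=np.array([np.cos(TH),np.sin(TH)]); N=np.array([-U[1],U[0]])
def st():
    o=robot.observe(); return o,np.array(o["tool_pos"]),Ro.from_euler("xyz",o["tool_rot"]).as_matrix()
def w(cx,cy): return CR+cx*U+cy*N
def goto(cx,cy,ztip):
    o,p,R=st(); T=np.r_[w(cx,cy),ztip+.178]
    print("target",T.round(3),"shift cm",(R.T@(T-p)*100).round(2))
def rep():
    o,p,R=st(); d=p[:2]-CR; f=np.array(o["contact_force"])
    print("t",round(o["time"],2),"cradle xy",(d@U).round(4),(d@N).round(4),"tipz",round(p[2]-.178,4),"F along",round(f[:2]@U,2),"lat",round(f[:2]@N,2),"z",round(f[2],2),"q",np.round(o["qpos"],2))
    for s in (1,-1):
        z=R[:,2]*s; n=np.r_[N,0]; x=R[:,0]
        print("spin needed",np.degrees(np.arctan2(np.cross(z,n)@x,z@n)).round(1))
    print("R",R.round(3).tolist())
E
python3 - <<'E'
from h import *
rep()
# via point and start point
goto(-.255,.06,.29); goto(-.255,-.003,.19)
exec(open("m.py").read().split('cr,r=')[0])
from geo import *
def ray(cam,px,z): return least_squares(lambda q:(proj(cam,[q[0],q[1],z])[0]-px),[.5,.1]).x
for p in [(622,162),(688,140),(706,190),(638,213)]:
    q=ray("top",S(*p),.22); d=q-CR; print("purple top",q.round(3),"cradle",(d@U).round(3),(d@N).round(3))
E
```

```text
t 0.7 cradle xy 0.5319 0.2728 tipz 0.2267 F along -0.42 lat -0.19 z 0.03 q [ 0.99  0.34  1.52  0.    1.28 -0.15]
spin needed -121.6
spin needed 58.4
R [[0.0, -0.905, 0.425], [0.0, 0.425, 0.905], [-1.0, 0.0, 0.0]]
target [ 0.524 -0.282  0.468] shift cm [ -6.33 -59.4  -55.82]
target [ 0.586 -0.275  0.368] shift cm [  3.67 -64.76 -52.52]
purple top [ 0.68  -0.293] cradle -0.283 -0.095
purple top [ 0.708 -0.381] cradle -0.374 -0.112
purple top [ 0.642 -0.401] cradle -0.386 -0.045
purple top [ 0.614 -0.309] cradle -0.292 -0.027
```

```bash
python3 -m jog '[{"fingers":1,"x":-3,"spin":10.6},{"fingers":1,"x":-6.3,"spin":21},{"fingers":1,"x":-6.3,"spin":31.5},{"fingers":1,"x":-6.3,"spin":42},{"fingers":1,"x":-6.3,"spin":52.5}]' 10; python3 -m jog '[{"fingers":1,"spin":5.9},{"fingers":1,"spin":5.9}]'; python3 -c "
from h import *
rep();goto(-.255,.06,.29)"
```

```text
t 0.7 cradle xy 0.5319 0.2728 tipz 0.2267 F along -0.42 lat -0.19 z 0.03 q [ 0.99  0.34  1.52  0.    1.28 -0.15]
spin needed -121.6
spin needed 58.4
R [[0.0, -0.905, 0.425], [0.0, 0.425, 0.905], [-1.0, 0.0, 0.0]]
target [ 0.524 -0.282  0.468] shift cm [ -6.33 -59.4  -55.82]$[0]: bad value
$[0]: bad value
```

```bash
python3 -m jog '[{"fingers":1,"x":-3,"y":0,"z":0,"spin":10.6},{"fingers":1,"x":-6.3,"y":0,"z":0,"spin":21},{"fingers":1,"x":-6.3,"y":0,"z":0,"spin":31.5},{"fingers":1,"x":-6.3,"y":0,"z":0,"spin":42},{"fingers":1,"x":-6.3,"y":0,"z":0,"spin":52.5}]' 10; python3 -c "
from h import *
rep();goto(-.255,.06,.29)"
```

```text
time: 1.32
tool_pos: [0.223, 0.4752, 0.4678]
tool_rot: [0.807, 1.571, 1.016]
contact_force: [-0.2, -0.0, 0.8]
opening: 0.0462
t 1.32 cradle xy 0.5318 0.2728 tipz 0.2898 F along -0.01 lat 0.24 z 0.77 q [0.99 0.3  1.41 0.   1.43 0.78]
spin needed -174.5
spin needed 5.5
R [[0.0, -0.208, 0.978], [0.0, 0.978, 0.208], [-1.0, 0.0, 0.0]]
target [ 0.524 -0.282  0.468] shift cm [-3.000e-02 -8.036e+01  1.363e+01]
```

```bash
python3 -m jog '[{"fingers":1,"x":0,"y":-6,"z":1,"spin":2},{"fingers":1,"x":0,"y":-12,"z":2,"spin":5.5},{"fingers":1,"x":0,"y":-18,"z":3,"spin":5.5},{"fingers":1,"x":0,"y":-24,"z":4,"spin":5.5},{"fingers":1,"x":0,"y":-30,"z":5,"spin":5.5}]'; python3 -c "
from h import *
rep();goto(-.255,.06,.29)"
```

```text
time: 1.95
tool_pos: [0.3363, 0.1911, 0.468]
tool_rot: [0.204, 1.57, 0.324]
contact_force: [1.3, 0.6, 0.5]
opening: 0.0007
t 1.95 cradle xy 0.2368 0.1925 tipz 0.29 F along 0.49 lat -1.32 z 0.54 q [0.32 0.03 1.74 0.   1.37 0.2 ]
spin needed -179.6
spin needed 0.4
R [[0.001, -0.12, 0.993], [0.0, 0.993, 0.12], [-1.0, 0.0, 0.001]]
target [ 0.524 -0.282  0.468] shift cm [  0.   -49.26  12.92]
```

```bash
python3 -m jog '[{"fingers":1,"x":0,"y":-6,"z":1.6,"spin":0},{"fingers":1,"x":0,"y":-12,"z":3.2,"spin":0},{"fingers":1,"x":0,"y":-18,"z":4.8,"spin":0},{"fingers":1,"x":0,"y":-24,"z":6.4,"spin":0},{"fingers":1,"x":0,"y":-30,"z":8,"spin":0}]'; python3 -m jog '[{"fingers":1,"x":0,"y":-6,"z":1.6,"spin":0},{"fingers":1,"x":0,"y":-12,"z":3.2,"spin":0},{"fingers":1,"x":0,"y":-18,"z":4.8,"spin":0},{"fingers":1,"x":0,"y":-19,"z":5,"spin":0}]'; python3 -c "
from h import *
rep();goto(-.255,-.003,.29);goto(-.245,-.003,.195)"
```

```text
time: 2.58
tool_pos: [0.4516, -0.0975, 0.468]
tool_rot: [-0.079, 1.57, 0.041]
contact_force: [1.6, 0.4, -0.5]
opening: 0.0007
time: 3.08
tool_pos: [0.5241, -0.2815, 0.4661]
tool_rot: [2.705, 1.569, 2.821]
contact_force: [0.9, -0.0, 0.1]
opening: 0.0004
t 3.08 cradle xy -0.2541 0.0593 tipz 0.2881 F along -0.12 lat -0.94 z 0.11 q [-0.62  0.44  1.21 -0.    1.5  -0.74]
spin needed -179.8
spin needed 0.2
R [[-0.001, -0.116, 0.993], [0.0, 0.993, 0.116], [-1.0, 0.001, -0.001]]
target [ 0.586 -0.275  0.468] shift cm [-0.2  -0.1   6.23]
target [ 0.585 -0.265  0.373] shift cm [9.3  0.89 6.25]
```

```bash
python3 -m jog '[{"fingers":1,"x":-0.2,"y":0.3,"z":3,"spin":0},{"fingers":1,"x":-0.2,"y":0.4,"z":6.2,"spin":0},{"fingers":1,"x":4,"y":0.5,"z":6.2,"spin":0},{"fingers":1,"x":9.3,"y":0.5,"z":6.2,"spin":0},{"fingers":1,"x":9.3,"y":0.5,"z":6.2,"spin":0}]'; python3 -c "
from h import *
rep()
import cv2
p=robot.read_camera('top');q=robot.read_camera('scene')
cv2.imwrite('pics/pre.png',cv2.resize(cv2.hconcat([p['color'][80:280,230:450,::-1].copy(),q['color'][20:220,60:280,::-1].copy()]),(800,364)))"
```

```text
time: 3.7
tool_pos: [0.5839, -0.2644, 0.3708]
tool_rot: [2.449, 1.561, 2.569]
contact_force: [-0.0, -0.4, 0.5]
opening: 0.0004
t 3.7 cradle xy -0.2439 -0.002 tipz 0.1928 F along -0.44 lat 0.1 z 0.54 q [-0.54  0.59  1.22  0.    1.34 -0.67]
spin needed -179.6
spin needed 0.4
R [[-0.008, -0.12, 0.993], [0.005, 0.993, 0.12], [-1.0, 0.006, -0.007]]
```

View pics/pre.png

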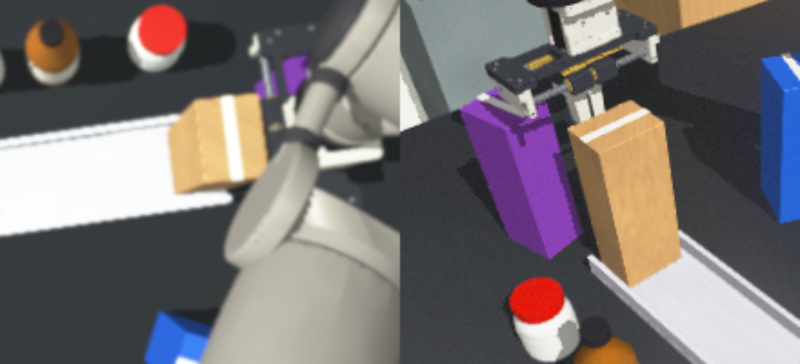

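```bash
python3 -m jog '[{"fingers":1,"x":0,"y":1,"z":0,"spin":0},{"fingers":1,"x":0,"y":1.8,"z":0,"spin":0},{"fingers":1,"x":0,"y":2.6,"z":0,"spin":0},{"fingers":1,"x":0,"y":3.4,"z":0,"spin":0},{"fingers":1,"x":0,"y":4.2,"z":0,"spin":0}]'; python3 -c "
from h import *
rep()"; python3 -m jog '[{"fingers":1,"x":0,"y":0.5,"z":0,"spin":0},{"fingers":1,"x":0,"y":1,"z":0,"spin":0},{"fingers":1,"x":0,"y":1.4,"z":0,"spin":0},{"fingers":1,"x":0,"y":1.7,"z":0,"spin":0},{"fingers":1,"x":0,"y":2,"z":0,"spin":0}]'; python3 -c "
from h import *
rep()
import cv2
q=robot.read_camera('scene')
cv2.imwrite('pics/tip1.png',cv2.resize(q['color'][:,:,::-1],(640,480)))"
```

```text
time: 4.42
tool_pos: [0.5795, -0.2234, 0.3749]
tool_rot: [-0.02, 1.571, 0.099]
contact_force: [0.8, -0.6, 0.9]
opening: 0.0006
t 4.42 cradle xy -0.2026 -0.0023 tipz 0.1969 F along -0.66 lat -0.7 z 0.9 q [-0.49  0.54  1.29  0.    1.31 -0.61]
spin needed -179.6
spin needed 0.4
R [[0.0, -0.119, 0.993], [0.0, 0.993, 0.119], [-1.0, -0.0, 0.0]]
time: 5.05
tool_pos: [0.5772, -0.204, 0.3746]
tool_rot: [1.993, 1.571, 2.112]
contact_force: [0.5, -1.0, -0.5]
opening: 0.0007
t 5.05 cradle xy -0.1831 -0.0022 tipz 0.1966 F along -1.09 lat -0.4 z -0.47 q [-0.46  0.53  1.32  0.    1.3  -0.58]
spin needed -179.7
spin needed 0.3
R [[-0.0, -0.119, 0.993], [0.0, 0.993, 0.119], [-1.0, 0.0, -0.0]]
```

View pics/tip1.png

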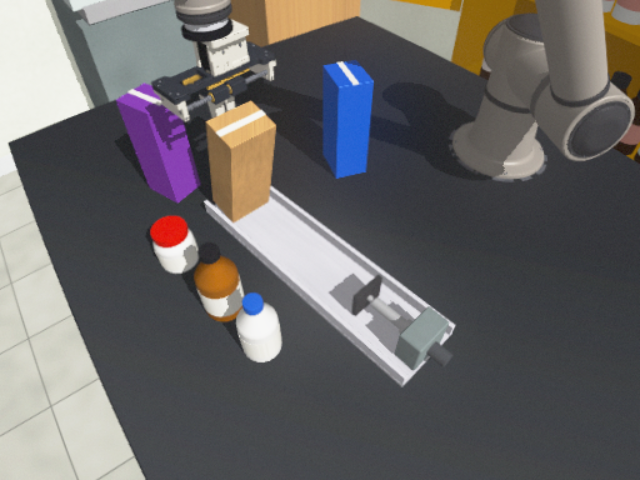

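The carton is tipping towards the buffer and its toe hasn't moved (bottom corner near (232,218)). I'll keep pushing slowly past the balance point.

```bash
python3 -m jog '[{"fingers":1,"x":0,"y":0.4,"z":0,"spin":0},{"fingers":1,"x":0,"y":0.7,"z":0,"spin":0},{"fingers":1,"x":0,"y":1.0,"z":0,"spin":0},{"fingers":1,"x":0,"y":1.3,"z":0,"spin":0},{"fingers":1,"x":0,"y":1.6,"z":0,"spin":0}]'; python3 -m jog '[{"fingers":1,"x":0,"y":0.2,"z":0,"spin":0},{"fingers":1,"x":0,"y":0.3,"z":0,"spin":0},{"fingers":1,"x":0,"y":0.3,"z":0,"spin":0},{"fingers":1,"x":0,"y":0.3,"z":0,"spin":0},{"fingers":1,"x":0,"y":0.3,"z":0,"spin":0}]'; python3 -c "
from h import *
rep()
import cv2
q=robot.read_camera('scene');p=robot.read_camera('top')
cv2.imwrite('raw_s1.png',q['color'][:,:,::-1]);cv2.imwrite('raw_t1.png',p['color'][:,:,::-1])
cv2.imwrite('pics/tip2.png',cv2.resize(cv2.vconcat([q['color'][70:320,100:400,::-1].copy(),p['color'][100:260,120:420,::-1].copy()]),(439,600),interpolation=cv2.INTER_AREA))"
```

```text
time: 5.72
tool_pos: [0.5753, -0.188, 0.3747]
tool_rot: [1.722, 1.571, 1.841]
contact_force: [0.1, 0.4, 0.7]
opening: 0.0003
time: 6.35
tool_pos: [0.5749, -0.1853, 0.3747]
tool_rot: [0.731, 1.571, 0.851]
contact_force: [0.4, 0.8, -0.6]
opening: 0.0007
t 6.35 cradle xy -0.1643 -0.002 tipz 0.1967 F along 0.78 lat -0.48 z -0.56 q [-0.44  0.51  1.34  0.    1.29 -0.56]
spin needed -179.7
spin needed 0.3
R [[0.0, -0.119, 0.993], [0.0, 0.993, 0.119], [-1.0, 0.0, 0.0]]
```

View pics/tip2.png

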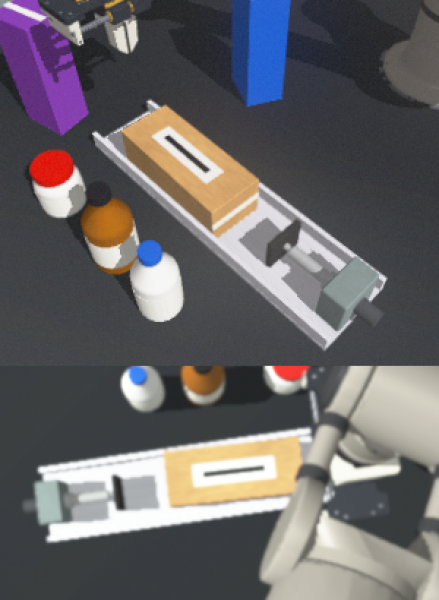

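The carton is down, with its slot on top and its upper end towards the buffer. In the scene crop its top-face corners are (123,122), (167,105), (258,183) and (212,214). I'll measure its pose and the gap to the pad.

Run:
```python
from geo import *
from h import *
S=lambda x,y:np.array([100+x/1.463,70+y/1.4634]); T=lambda x,y:np.array([120+x/1.463,100+(y-366)/1.4634])
h=.076
p,r=fit([("scene",(0,-.045,h),S(123,122)),("scene",(0,.045,h),S(167,105)),("scene",(.22,.045,h),S(258,183)),("scene",(.22,-.045,h),S(212,214)),("top",(.22,-.045,h),T(165,451)),("top",(.22,.045,h),T(171,503))],[.57,-.2,1.68])
d=p[:2]-CR; print("rear mid cradle",(d@U).round(4),(d@N).round(4),"yaw rel deg",np.degrees(p[2]-TH).round(2)); print(r.round(1).tolist())
rep(); goto(-.20,-.002,.035)
```

```text
rear mid cradle -0.1454 0.0019 yaw rel deg -3.52
[[-0.7, 3.1], [0.7, -2.2], [0.0, -3.0], [-2.1, -1.8], [-1.8, -1.4], [-3.1, 1.3]]
t 6.45 cradle xy -0.1643 -0.0021 tipz 0.1967 F along 0.06 lat -0.75 z 0.13 q [-0.44  0.51  1.34  0.    1.29 -0.56]
spin needed -179.6
spin needed 0.4
R [[0.0, -0.119, 0.993], [0.0, 0.993, 0.119], [-1.0, 0.0, 0.0]]
target [ 0.579 -0.221  0.213] shift cm [16.17 -3.57 -0.03]
```

```bash
python3 -m jog '[{"fingers":1,"x":0,"y":-2,"z":0,"spin":0},{"fingers":1,"x":3,"y":-2.2,"z":0,"spin":0},{"fingers":1,"x":7,"y":-2.2,"z":0,"spin":0},{"fingers":1,"x":10,"y":-2.2,"z":0,"spin":0},{"fingers":1,"x":10,"y":-2.2,"z":0,"spin":0}]';  python3 -c "
from h import *
rep()
import cv2
q=robot.read_camera('scene')
cv2.imwrite('pics/low.png',cv2.resize(q['color'][:300,50:450,::-1],(800,600)))"
```

```text
time: 7.08
tool_pos: [0.577, -0.208, 0.2723]
tool_rot: [2.591, 1.566, 2.71]
contact_force: [0.3, -0.2, 0.9]
opening: 0.0002
t 7.08 cradle xy -0.1871 -0.0015 tipz 0.0943 F along -0.26 lat -0.32 z 0.87 q [-0.47  0.63  1.44 -0.    1.08 -0.59]
spin needed -179.7
spin needed 0.3
R [[-0.005, -0.119, 0.993], [0.002, 0.993, 0.119], [-1.0, 0.003, -0.004]]
```

View pics/low.png

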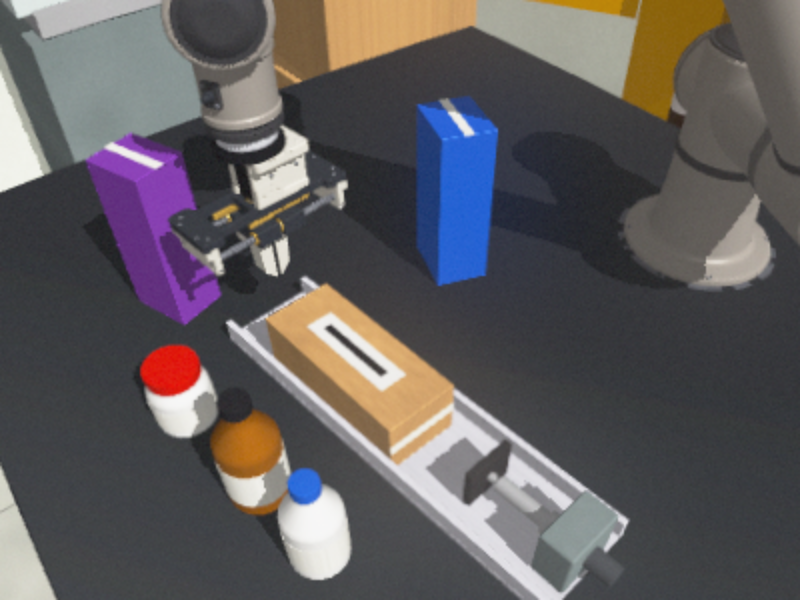

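The forearm clears the blue carton and the gripper clears the purple one. I'll lower behind the carton's rear face and move up to it.

```bash
python3 -m jog '[{"fingers":1,"x":2.5,"y":0.2,"z":0,"spin":0},{"fingers":1,"x":5,"y":0.2,"z":0,"spin":0},{"fingers":1,"x":5,"y":0.5,"z":0,"spin":0},{"fingers":1,"x":5,"y":1.2,"z":0,"spin":0},{"fingers":1,"x":5,"y":1.2,"z":0,"spin":0}]';  python3 -c "
from h import *
rep()"; python3 -m jog '[{"fingers":1,"x":0,"y":0.4,"z":0,"spin":0},{"fingers":1,"x":0,"y":0.8,"z":0,"spin":0},{"fingers":1,"x":0,"y":1.2,"z":0,"spin":0},{"fingers":1,"x":0,"y":1.6,"z":0,"spin":0},{"fingers":1,"x":0,"y":2.0,"z":0,"spin":0}]';  python3 -c "
from h import *
rep()"; python3 -m jog '[{"fingers":1,"x":0,"y":0.4,"z":0,"spin":0},{"fingers":1,"x":0,"y":0.8,"z":0,"spin":0},{"fingers":1,"x":0,"y":1.2,"z":0,"spin":0},{"fingers":1,"x":0,"y":1.6,"z":0,"spin":0},{"fingers":1,"x":0,"y":2.0,"z":0,"spin":0}]';  python3 -c "
from h import *
rep()"
```

```text
time: 7.75
tool_pos: [0.5766, -0.1948, 0.2264]
tool_rot: [-0.503, 1.568, -0.383]
contact_force: [0.1, 0.1, -0.4]
opening: 0.0003
t 7.75 cradle xy -0.1739 -0.0026 tipz 0.0484 F along 0.06 lat -0.06 z -0.37 q [-0.45  0.67  1.49  0.    0.97 -0.57]
spin needed -179.6
spin needed 0.4
R [[0.002, -0.12, 0.993], [-0.001, 0.993, 0.12], [-1.0, -0.001, 0.002]]
time: 8.38
tool_pos: [0.5738, -0.1753, 0.2247]
tool_rot: [-1.104, 1.57, -0.984]
contact_force: [0.4, -2.3, -1.2]
opening: 0.0008
t 8.38 cradle xy -0.1542 -0.0021 tipz 0.0467 F along -2.34 lat -0.15 z -1.24 q [-0.42  0.66  1.52 -0.    0.96 -0.54]
spin needed -179.6
spin needed 0.4
R [[0.0, -0.12, 0.993], [-0.001, 0.993, 0.12], [-1.0, -0.001, 0.0]]
time: 9.0
tool_pos: [0.5713, -0.1552, 0.2247]
tool_rot: [1.284, 1.571, 1.403]
contact_force: [1.0, -2.7, -1.7]
opening: 0.0003
t 9.0 cradle xy -0.134 -0.0019 tipz 0.0467 F along -2.81 lat -0.72 z -1.66 q [-0.39  0.65  1.55  0.    0.94 -0.51]
spin needed -179.6
spin needed 0.4
R [[0.0, -0.119, 0.993], [0.0, 0.993, 0.119], [-1.0, 0.0, 0.0]]
```

```bash
python3 -m jog '[{"fingers":1,"x":0,"y":0.4,"z":0,"spin":0},{"fingers":1,"x":0,"y":0.8,"z":0,"spin":0},{"fingers":1,"x":0,"y":1.2,"z":0,"spin":0},{"fingers":1,"x":0,"y":1.6,"z":0,"spin":0},{"fingers":1,"x":0,"y":2.0,"z":0,"spin":0}]';  python3 -m jog '[{"fingers":1,"x":0,"y":0.4,"z":0,"spin":0},{"fingers":1,"x":0,"y":0.8,"z":0,"spin":0},{"fingers":1,"x":0,"y":1.1,"z":0,"spin":0},{"fingers":1,"x":0,"y":1.3,"z":0,"spin":0},{"fingers":1,"x":0,"y":1.5,"z":0,"spin":0}]';  python3 -c "
from h import *
rep()
import cv2
p=robot.read_camera('top');q=robot.read_camera('scene')
a=cv2.resize(p['color'][150:230,130:330,::-1],(800,320),interpolation=cv2.INTER_CUBIC)
b=cv2.resize(q['color'][160:300,200:400,::-1],(400,280),interpolation=cv2.INTER_CUBIC)
im=np.zeros((600,800,3),np.uint8);im[:320]=a;im[320:,:400]=b;cv2.imwrite('pics/near.png',im)"
```

```text
time: 9.62
tool_pos: [0.5689, -0.1353, 0.2247]
tool_rot: [2.063, 1.571, 2.183]
contact_force: [0.3, -2.7, -0.6]
opening: 0.0007
time: 10.25
tool_pos: [0.5672, -0.1206, 0.2247]
tool_rot: [1.955, 1.571, 2.074]
contact_force: [0.1, -2.0, -2.1]
opening: 0.0007
t 10.25 cradle xy -0.0991 -0.0016 tipz 0.0467 F along -2.01 lat 0.13 z -2.06 q [-0.34  0.63  1.58  0.    0.92 -0.46]
spin needed -179.6
spin needed 0.4
R [[-0.0, -0.119, 0.993], [0.0, 0.993, 0.119], [-1.0, 0.0, -0.0]]
```

View pics/near.png

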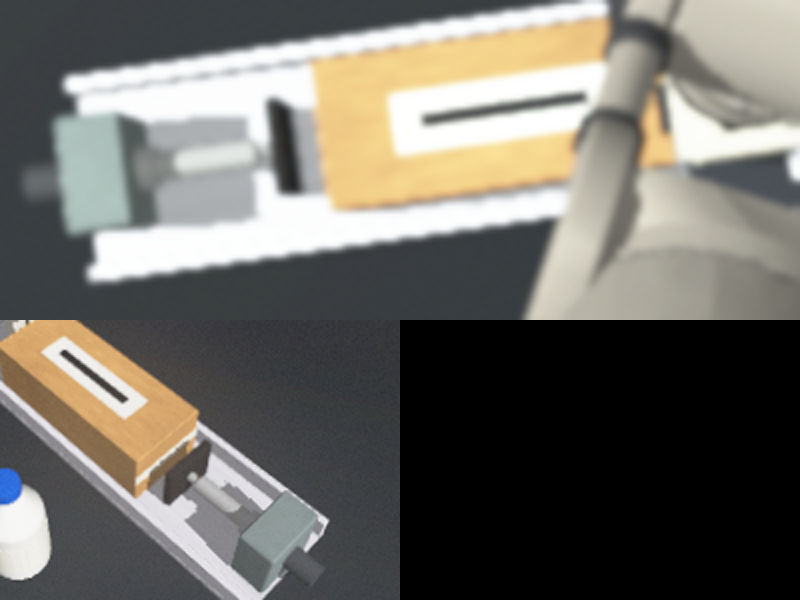

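The gap to the pad is about 20 mm and the carton is straight in the channel (front edge at (330,135), pad at (285,145)). I'll advance slowly and watch the force.

```bash
cat >> h.py <<'E'
def force(n=5):
    F=[];
    for _ in range(n):
        o=robot.observe(); F.append(-np.array(o["contact_force"])[:2]@U); robot.read_camera("scene")
    print("t",round(o["time"],2),"cx",((np.array(o["tool_pos"])[:2]-CR)@U).round(4),"push",np.mean(F).round(2),np.round(F,1))
E
python3 -m jog '[{"fingers":1,"x":0,"y":0.3,"z":0,"spin":0},{"fingers":1,"x":0,"y":0.6,"z":0,"spin":0},{"fingers":1,"x":0,"y":0.9,"z":0,"spin":0},{"fingers":1,"x":0,"y":1.1,"z":0,"spin":0},{"fingers":1,"x":0,"y":1.3,"z":0,"spin":0}]'|grep force;  python3 -c "
from h import *
force()"
python3 -m jog '[{"fingers":1,"x":0,"y":0.1,"z":0,"spin":0},{"fingers":1,"x":0,"y":0.2,"z":0,"spin":0},{"fingers":1,"x":0,"y":0.3,"z":0,"spin":0}]'|grep force;  python3 -c "
from h import *
force()"
python3 -m jog '[{"fingers":1,"x":0,"y":0.1,"z":0,"spin":0},{"fingers":1,"x":0,"y":0.2,"z":0,"spin":0},{"fingers":1,"x":0,"y":0.3,"z":0,"spin":0}]'|grep force;  python3 -c "
from h import *
force()"
```

```text
contact_force: [0.5, -2.8, -1.5]
t 11.18 cx -0.086 push 1.51 [2.9 1.8 0.8 0.9 1.1]
contact_force: [0.8, -3.4, -0.6]
t 11.8 cx -0.0832 push 3.21 [3.5 3.4 3.1 3.9 2.2]
contact_force: [1.1, -3.5, 0.6]
t 12.43 cx -0.0801 push 2.87 [3.6 3.7 2.4 2.9 1.8]
```

```bash
python3 -m jog '[{"fingers":1,"x":0,"y":0.1,"z":0,"spin":0},{"fingers":1,"x":0,"y":0.2,"z":0,"spin":0}]'|grep force;  python3 -c "
from h import *
force()"
python3 -m jog '[{"fingers":1,"x":0,"y":0.1,"z":0,"spin":0},{"fingers":1,"x":0,"y":0.2,"z":0,"spin":0}]'|grep force;  python3 -c "
from h import *
force()"
```

```text
contact_force: [0.1, -3.0, 0.4]
t 12.93 cx -0.0782 push 2.9 [3.  3.4 2.7 3.2 2.2]
contact_force: [0.3, -5.0, 1.2]
t 13.43 cx -0.0762 push 4.29 [5.  5.1 3.2 4.  4.1]
```

```bash
python3 -m jog '[{"fingers":1,"x":0,"y":0.1,"z":0,"spin":0},{"fingers":1,"x":0,"y":0.2,"z":0,"spin":0}]'|grep force;  python3 -c "
from h import *
force()"
python3 -m jog '[{"fingers":1,"x":0,"y":0.1,"z":0,"spin":0},{"fingers":1,"x":0,"y":0.2,"z":0,"spin":0}]'|grep force;  python3 -c "
from h import *
force()"
```

```text
contact_force: [0.5, -5.7, 1.2]
t 13.93 cx -0.0744 push 5.18 [5.7 5.  5.  5.  5.2]
contact_force: [-0.6, -6.8, 1.5]
t 14.43 cx -0.0725 push 6.02 [6.7 5.9 5.8 6.3 5.5]
```

```bash
python3 -m jog '[{"fingers":1,"x":0,"y":0.1,"z":0,"spin":0},{"fingers":1,"x":0,"y":0.2,"z":0,"spin":0},{"fingers":1,"x":0,"y":0.3,"z":0,"spin":0},{"fingers":1,"x":0,"y":0.35,"z":0,"spin":0},{"fingers":1,"x":0,"y":0.35,"z":0,"spin":0}]'|grep force;  python3 -c "
from h import *
force(8)
import cv2
p=robot.read_camera('top');q=robot.read_camera('scene')
a=cv2.resize(p['color'][150:230,130:330,::-1],(800,320),interpolation=cv2.INTER_CUBIC)
b=cv2.resize(q['color'][160:300,200:400,::-1],(400,280),interpolation=cv2.INTER_CUBIC)
im=np.zeros((600,800,3),np.uint8);im[:320]=a;im[320:,:400]=b;cv2.imwrite('pics/press.png',im)"
```

```text
contact_force: [0.8, -8.8, 0.7]
t 15.45 cx -0.0694 push 7.89 [8.8 7.5 7.8 7.8 8.  7.4 8.2 7.7]
```

View pics/press.png

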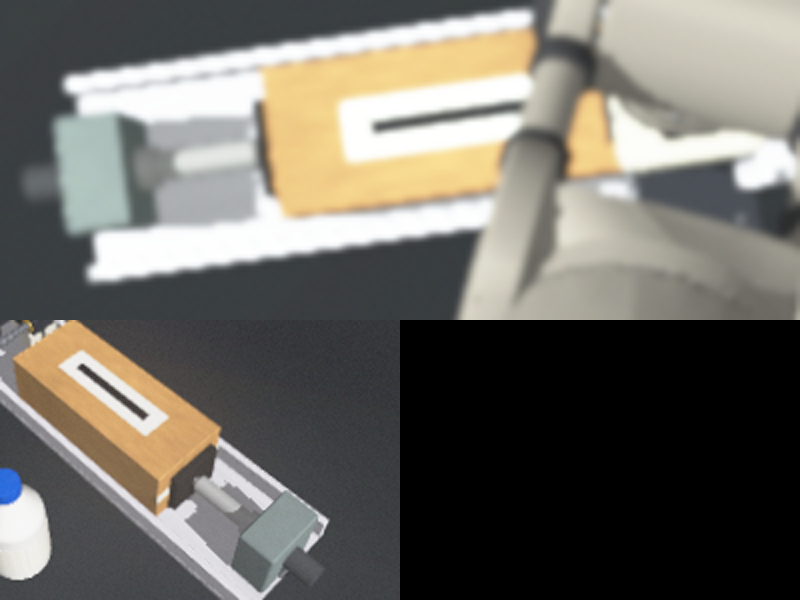

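The carton presses the pad, which has moved back about 9 mm. The force is 8.8 N while sliding, less about 2.6 N friction, so roughly 6 N on the pad, held for over 0.5 s. Now I'll ease off.

```bash
python3 -m jog '[{"fingers":1,"x":0,"y":-0.1,"z":0,"spin":0},{"fingers":1,"x":0,"y":-0.2,"z":0,"spin":0},{"fingers":1,"x":0,"y":-0.3,"z":0,"spin":0},{"fingers":1,"x":0,"y":-0.4,"z":0,"spin":0},{"fingers":1,"x":0,"y":-0.5,"z":0,"spin":0}]'|grep force;  python3 -c "
from h import *
force(3)"
python3 -m jog '[{"fingers":1,"x":0,"y":-0.1,"z":0,"spin":0},{"fingers":1,"x":0,"y":-0.2,"z":0,"spin":0},{"fingers":1,"x":0,"y":-0.4,"z":0,"spin":0},{"fingers":1,"x":0,"y":-0.6,"z":0,"spin":0},{"fingers":1,"x":0,"y":-0.9,"z":0,"spin":0}]'|grep force;  python3 -m jog '[{"fingers":1,"x":0,"y":-0.8,"z":0,"spin":0},{"fingers":1,"x":0,"y":-1.6,"z":0,"spin":0},{"fingers":1,"x":0,"y":-2.4,"z":0,"spin":0},{"fingers":1,"x":0,"y":-2.4,"z":0,"spin":0}]'|grep force; python3 -c "
from h import *
force(3)
import cv2
p=robot.read_camera('top');q=robot.read_camera('scene')
a=cv2.resize(p['color'][150:230,130:330,::-1],(800,320),interpolation=cv2.INTER_CUBIC)
b=cv2.resize(q['color'][60:340,100:400,::-1],(300,280),interpolation=cv2.INTER_CUBIC)
c=cv2.resize(q['color'][160:300,200:400,::-1],(400,280),interpolation=cv2.INTER_CUBIC)
im=np.zeros((600,800,3),np.uint8);im[:320]=a;im[320:,:300]=b;im[320:,350:750]=c;cv2.imwrite('pics/end.png',im)"
```

```text
contact_force: [0.4, 0.2, 0.1]
t 16.32 cx -0.0737 push -0.13 [-0.2 -0.  -0.2]
contact_force: [-0.8, 0.3, -0.3]
contact_force: [0.4, -0.1, 1.2]
t 17.6 cx -0.1068 push 0.11 [ 0.2 -0.   0.1]
```

View pics/end.png

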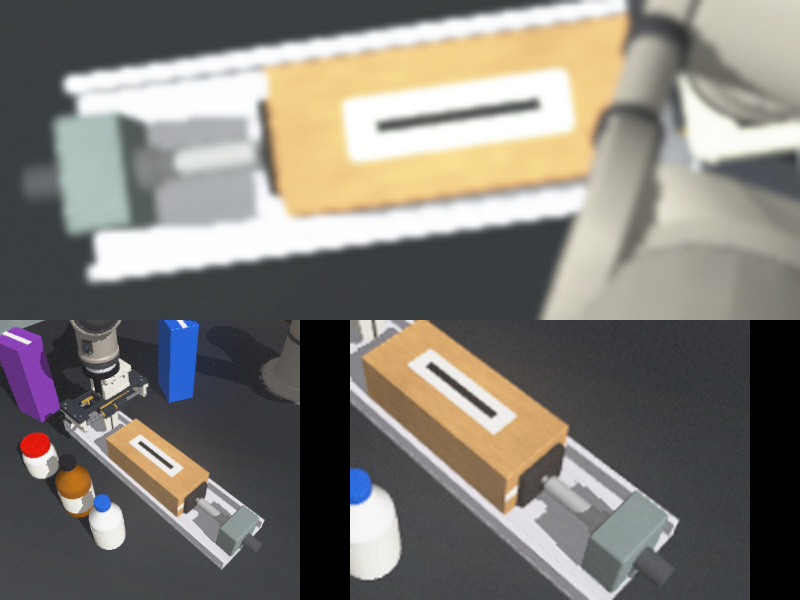

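```bash
python3 -c "
from cell import robot
print(robot.hand_in())"
```

```text
the job is handed in; nothing more can be done
None
```

I tipped the carton over by pushing it at about 195 mm, and it fell into the cradle with its slot on top and its upper end towards the buffer. I then slid it into the pad, eased off and handed the job in at about 18 s; the hand-in gave no verdict.

- **Press:** Sliding friction read about 2.6 N. The pad was first touched at about the predicted place. I pushed to 8.8 N, which leaves about 6 N on the pad, close to halfway. The pictures showed about 9 mm of pad travel. I held it there for over 0.5 s. The force on the pad is worked out from the wrist force and the travel, not measured directly.
- **Final state:** The last picture shows the carton flat and in line with the cradle. It sprang back only a millimetre or so and still holds the pad in. The gripper had backed off and read no contact. I could not read the remaining force on the pad.
- **Bystanders:** The bottles, the jar and both look-alikes appear undisturbed in the last picture; I did not measure their positions again.
- **Checks that disagreed:** A rough fit just after the fall put the carton 3.5° out of line, with 2–3 pixel errors. The later pictures show it straight. The first move was refused because rows need all five values, and nothing moved.

I viewed 10 pictures in all.

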